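# Pack the short foot of the butcher's block

### The job

The butcher's block rocks because its front left foot, the one nearest the three coloured plastic packers, is too short and hangs clear of the worktop. Trial-fit the packers, bevelled nose first and lying flat, from the front straight under that foot until you find the one that slides in snugly, so that the rubber foot presses on it; then drive it home until its tail is flush with the front edge of the block. Do not ram or force anything, lay the packers that do not fit flat on the worktop clear of the block, and leave the salt shaker, the tin and the mug where they stand.

Things in the scene. Friction and masses are not known exactly. Their poses are not given: they have to be found in the camera images.
- block: butcher's block of striped wood, 220 (x) x 340 (y) mm, so heavy that it stays put; the wood is 20 to 65 mm above the worktop, on black rubber feet of 30 mm diameter, 30 mm in from both edges. Three feet are 20 mm high; the front left one ends 3 to 12 mm above the worktop, each time different. Origin on the worktop under the centre; x to the rear (away from the robot at yaw 0), y to its left, z up.
- foot_spot (a point): point on the worktop under the short foot's centre, 30 mm behind the front edge; block's axes. Its flat pad yields up to 6 mm upward: about 2 N to start, then 0.4 N per mm. A packer thinner than the gap goes in loose, without drag; one up to about 3.5 mm thicker slides in on its bevel against some 2 to 10 N of drag (that is snug); a still thicker one butts on the foot's side.
- front_edge (a point): the point on the worktop straight under the front edge of the block, in line with the short foot; its axes are the block's, so +x leads in under the foot
- packer_blue: blue hard plastic packer, flat, 100 x 30 mm, 6 mm thick, 26 g, loose, starting flat and right way up on the worktop. Origin at the centre of its underside; x runs along it to the bevelled nose at +50 mm (the top slopes down over the last 18 mm to 2.6 mm); square tail, marked with a black hole, at -50 mm; z up.
- packer_green: green hard plastic packer, flat, 100 x 30 mm, 9 mm thick, 29 g, loose, starting flat and right way up on the worktop. Origin at the centre of its underside; x runs along it to the bevelled nose at +50 mm (the top slopes down over the last 18 mm to 5.6 mm); square tail, marked with a black hole, at -50 mm; z up.
- packer_red: red hard plastic packer, flat, 100 x 30 mm, 12 mm thick, 32 g, loose, starting flat and right way up on the worktop. Origin at the centre of its underside; x runs along it to the bevelled nose at +50 mm (the top slopes down over the last 18 mm to 8.6 mm); square tail, marked with a black hole, at -50 mm; z up.
- shaker: salt shaker, grey top, 44 mm diameter, 90 mm tall, loose; origin at the centre of its foot, z up
- tin: small food tin, 76 mm diameter, 58 mm tall, loose; origin at the centre of its foot, z up
- mug: teal mug with handle, 86 x 117 mm over the handle, 91 mm tall, loose; origin at the centre of its foot, z up
Things that resemble listed ones, but are neither listed nor needed, are in the scene too. What is shaped like the packer_green but brown is not meant.

How it is judged:
By the outcome, as a careful person would: the job done as asked, in the order asked, and still so for the second after the job is handed in, with the robot touching nothing.
It also fails if it takes over 72 s, if anything falls off the work surface, if the arm or the gripper's body presses on something with over 40 N, if the wrist force passes 120 N, or if a joint passes its speed limit or range.

### The arm

A 7-joint arm with a two-finger parallel gripper is mounted at the origin on a cart in front of the work surface, level with it; the furniture and walls round the work are solid. World frame = base frame: x ahead of the robot, y to its left, z up, the work surface at z = 0. Lengths are in m, angles in rad, forces in N, time in s.
With the tool pointing down it reaches from about 0.4 to 0.9 m from the base axis. Payload 5.6 kg.
Tool frame: the origin (TCP) lies at the very end of the fingers, on their centre line; the grasp point (between the pads) lies 19 mm behind it; z points along the fingers, x is the direction in which the jaws open and shut, and the axes are right-handed (so a half turn about z gives the same grasp; the last joint's range is limited). The gripper opens to 92 mm and grips with 3 to 60 N. Pads are 20 mm wide; open, the fingers measure 128 mm over their backs; the gripper's body (75 mm by 189 mm) begins 69 mm behind the grasp point.
Start: joints at [-1.273, 0.468, -0.012, 1.603, 0.006, 1.071, -0.056], TCP at [0.217, 0.613, 0.215] pointing down, gripper open.
Joint ranges: [-2.53, 2.53], [-0.31, 2.02], [-1.57, 1.55], [0.28, 2.44], [-1.29, 4.43], [0.15, 1.84], [-2.92, 2.92]. Speed limits (rad/s): [2.57, 2.57, 3.14, 3.14, 3.14, 3.14, 3.14].

### API

Orientations are given as a rotation vector (axis times angle).
In Python, from rig import manip gives the robot as it stands.
- The arm moves only by the tool jog_arm, never from a script. Its argument "deltas" is a list of rows, each a list of 5 numbers: the shift along the world's x, y, z in m, then the turn about the world's z in degrees, then the opening, from 0 (shut) to 1 (fully open). In form: [[x, y, z, yaw, jaw], ...]. A call has 1 to 5 rows; each row shifts and turns the pose as measured when the row begins; what a row does not reach is not made up. A row lasts 1/10 s, in which the tool goes at most 50 mm and 8.59 degrees, less where a joint would pass 70% of its speed; a pose out of reach is approached as far as the arm can. A call is refused whole if a number of a shift passes 0.05 or a number of a turn 8.59, either way. A call with a gripper value outside its range is refused whole. The fingers move at their own pace and stop on an object; the grip force is fixed at half the most. Time passes only in rows, so rows that do not move let the fingers close. It gives the time, the measured TCP pose, the force and the opening at its end, in the units of the state.
- manip.sense(): the state, without advancing time (a new reading comes with each control period).
- manip.read_camera(name): name is "scene" or "top" or "wrist"; returns a dict with "img" (480x640x3 uint8, blue, green, red), "depth" (480x640 float32, m along the optical axis (not along the pixel's ray), 0 where there is no reading), "K" (3x3 intrinsics, pixels), "R" (3x3) and "t" (3): a world point X has camera coordinates R X + t. Camera axes: x right, y down, z forward; pixel columns grow to the right and rows downward; lengths in m; the calibration is good to about 2 mm. A picture is of the moment at which its call begins.
- manip.job_done(): hands the job in, once; it reports no verdict.
The state is a dict: "time_s": time; "joint_positions": joint angles; "dq": joint speeds; "effort": joint torques, N m; "position": TCP position; "orientation": TCP orientation; "ft_force": force on the tool from outside, world axes, zero at the start; "moment": the same for the moment, N m; "width": opening from 0.0 (shut) to 1.0 (fully open).
Only numpy, scipy, OpenCV 4.12 (cv2) and the standard library are available. Lean on these libraries where they do the work, as an engineer would, in place of code of your own. Each camera call takes 0.05 s, during which the arm holds its last target. There are 200 camera calls.

## Working session

There is one attempt and no reset: what is moved stays moved. The work goes in short steps, Python scripts to look and compute and a tool call to move; the robot and the scene stay as the last step left them, time stands still between calls to the robot, and variables do not carry over. Pictures are saved under pics/ and viewed, about 8 in all and at most 12, crops included, and the job is handed in when it is done.

Besides the shell and the picture viewer there is one more tool, called after "Request:" by a JSON object that holds its "method" and its "body". jog_arm: Moves the arm, as the interface text tells. Its arguments: {"type":"object","properties":{"deltas":{"type":"array","items":{"type":"array","items":{"type":"number"}}}},"required":["deltas"]}

```bash
ls; mkdir -p pics
cat > h.py <<'E'
import numpy as np,cv2
from rig import manip
def ray(c,u,v,z):
    d=c["R"].T@np.linalg.solve(c["K"],[u,v,1.]); o=-c["R"].T@c["t"]
    return o+d*(z-o[2])/d[2]
def proj(c,X):
    p=c["K"]@(c["R"]@np.array(X)+c["t"]); return p[:2]/p[2]
E
python3 - <<'E'
from h import *
import pickle
d={}
for n in("scene","top"):
    c=manip.read_camera(n); d[n]=c; cv2.imwrite(f"pics/{n}0.png",c["img"])
    print(n,-c["R"].T@c["t"])
pickle.dump(d,open("c0.pkl","wb"))
s=manip.sense();print(s)
E
```

```text
pics
scene [-0.58285394 -0.65714336  0.92662882]
top [0.4576079  0.07594908 1.5257959 ]
{'time_s': 0.1, 'joint_positions': array([-1.27298621,  0.4682529 , -0.01164695,  1.60349474,  0.00599371,
        1.07140091, -0.05627083]), 'dq': array([-3.29781974e-04, -2.72919331e-03,  1.52658819e-03,  1.12564476e-04,
        1.63107395e-03,  2.09813147e-04, -9.99093194e-05]), 'effort': array([ 1.10874462e-03, -5.21652067e+01, -1.24102031e-02, -2.44364476e+01,
       -5.67463017e-02,  1.40773845e-02,  4.29116847e-05]), 'position': array([0.21712928, 0.61212575, 0.21377434]), 'orientation': array([ 2.56520745e+00,  1.81200560e+00, -1.86946333e-03]), 'ft_force': array([-0.01629245, -0.09323673,  0.09553863]), 'moment': array([ 0.01113323, -0.04586858, -0.01147836]), 'width': 0.999985185951477}
```

View pics/top0.png

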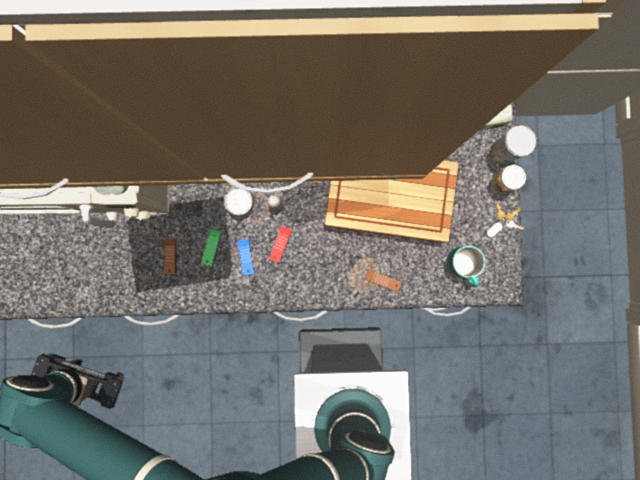

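View pics/scene0.png

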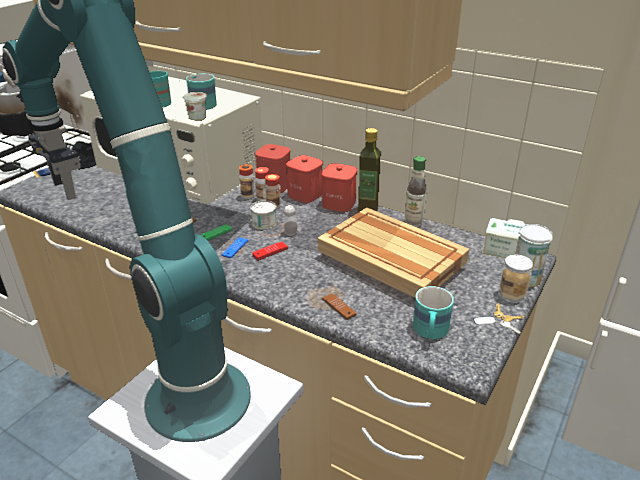

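```bash
cat > m.py <<'E'
from h import *
def packers(c,roi=None):
    hsv=cv2.cvtColor(c["img"],cv2.COLOR_BGR2HSV); out={}
    for n,(lo,hi,z) in dict(blue=((105,140,60),(125,255,255),.006),green=((50,120,40),(75,255,255),.009),red=((174,150,90),(180,255,255),.012)).items():
        m=cv2.inRange(hsv,lo,hi)
        if n=="red": m|=cv2.inRange(hsv,(0,190,90),(4,255,255))
        if roi: k=np.zeros_like(m);k[roi[1]:roi[3],roi[0]:roi[2]]=255;m&=k
        cs=cv2.findContours(m,0,2)[0]
        if not cs: continue
        q=max(cs,key=cv2.contourArea)
        P=np.array([ray(c,u,v,z)[:2] for u,v in q[:,0].astype(float)],np.float32)
        r=cv2.minAreaRect(P); b=cv2.boxPoints(r)
        e=b[1]-b[0],b[2]-b[1]; L=max(e,key=np.linalg.norm)
        print(n,"px",q[:,0].mean(0).round(),"c",np.round(r[0],4),"size",np.round(r[1],3),"axis deg",np.degrees(np.arctan2(L[1],L[0])).round(1))
E
python3 - <<'E'
from m import *
import pickle
d=pickle.load(open("c0.pkl","rb"));c=d["top"]
packers(c,(190,200,320,300))
for p in((326,226),(448,241)):print(ray(c,*p,.065))
a=cv2.resize(c["img"][185:295,140:345],(800,430),interpolation=2)
cv2.imwrite("pics/crop1.png",a)
# wood mask front edge line
for u in range(335,445,15):
    col=c["img"][215:260,u]; h=cv2.cvtColor(c["img"],cv2.COLOR_BGR2HSV)[215:262,u]
    w=np.where((h[:,1]>90)&(h[:,2]>90))[0]; print(u,215+w.max(),c["depth"][215+w.max()-8,u],end=";")
E
```

```text
blue px [248. 268.] c [0.4502 0.2828] size [0.035 0.029] axis deg 9.2
green px [207. 257.] c [0.4817 0.3919] size [0.029 0.036] axis deg -16.8
[0.55906451 0.05921578 0.065     ]
[ 0.51005541 -0.27096015  0.065     ]
335 226 1.4688478;350 228 1.4684865;365 230 1.463365;380 232 1.4599032;395 234 1.4726691;410 237 1.472123;425 239 1.4692713;440 241 1.470797;
```

View pics/crop1.png

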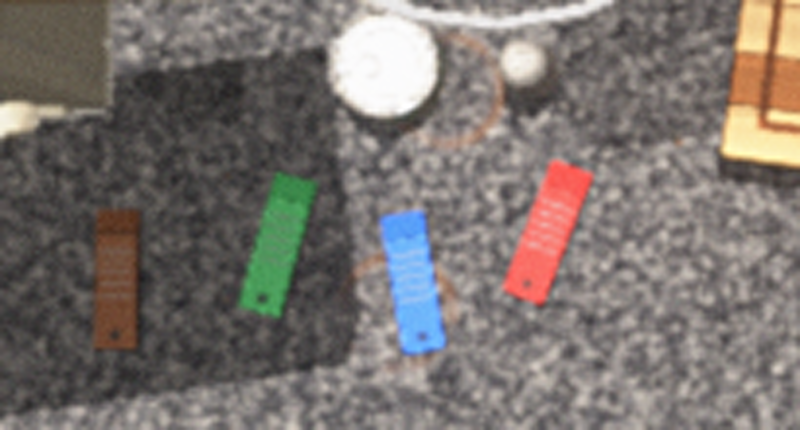

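Top view: the packers are green (211,247), blue (245,257) and red (280,244). Look-alikes are brown at (170,257) and brown at (382,281), both rejected by colour. The crop shows all three holes (tails) on the robot side, noses to the rear. The block's front left corner is at about (326,226). I'll start with green, since its result picks the next packer.

Run:
```python
from h import *
import pickle
c=pickle.load(open("c0.pkl","rb"))["top"]
Q=dict(green=(.009,[(277,172),(318,181),(279,317),(239,306)]),blue=(.006,[(380,214),(423,210),(446,349),(403,355)]),red=(.012,[(555,160),(593,175),(541,305),(503,290)]))
for n,(z,p) in Q.items():
    W=np.array([ray(c,140+u/3.902-.37,185+v/3.909-.37,z)[:2] for u,v in p]); a=(W[0]+W[1])/2;b=(W[2]+W[3])/2;d=a-b
    print(n,"nose",a.round(4),"tail",b.round(4),"L",np.linalg.norm(d).round(3),"yaw",np.degrees(np.arctan2(d[1],d[0])).round(1))
for p,z in(((238,202),.058),((274,201),.09)):print(ray(c,*p,z))
```

```text
green nose [0.56  0.368] tail [0.4638 0.397 ] L 0.1 yaw -16.8
blue nose [0.5327 0.2942] tail [0.4318 0.2795] L 0.102 yaw 8.3
red nose [0.5613 0.1689] tail [0.469  0.2082] L 0.1 yaw -23.1
[0.63102849 0.29726925 0.058     ]
[0.62760664 0.1965357  0.09      ]
```

Request:
{"method": "jog_arm", "body": {"deltas": [[0.033,-0.028,0,1,1],[0.033,-0.028,0,1,1],[0.033,-0.028,0,0.7,1],[0.033,-0.028,0,0,1],[0.033,-0.028,0,0,1]]}}

```text
time_s: 0.6
position: [0.3773, 0.4712, 0.2107]
orientation: [-2.504, -1.895, 0.011]
ft_force: [0.5, -0.2, -0.1]
width: 0.998
```

Request:
{"method": "jog_arm", "body": {"deltas": [[0.033,-0.028,0,0,1],[0.033,-0.028,0,0,1],[0.028,-0.022,0,0,1],[0,0,0,0,1]]}}

```text
time_s: 1.0
position: [0.4798, 0.3822, 0.2094]
orientation: [2.513, 1.88, -0.014]
ft_force: [-0.1, 0.0, 0.7]
width: 0.999
```

```bash
cat >> h.py <<'E'
def st():
    s=manip.sense()
    from scipy.spatial.transform import Rotation as R
    M=R.from_rotvec(s["orientation"]).as_matrix()
    print("t",round(s["time_s"],2),"p",s["position"].round(4),"jaw",np.degrees(np.arctan2(M[1,0],M[0,0])).round(2),"tz",M[:,2].round(3),"F",s["ft_force"].round(2),"w",round(s["width"],3))
    return s
def shot(n,f):
    c=manip.read_camera(n); cv2.imwrite(f"pics/{f}.png",c["img"]); import pickle; pickle.dump(c,open(f"{f}.pkl","wb")); return c
E
python3 - <<'E'
from m import *
s=st(); c=shot("wrist","w1"); packers(c); print(-c["R"].T@c["t"],c["R"].round(2))
E
```

```text
t 1.0 p [0.4798 0.3822 0.2094] jaw 73.62 tz [-0.005 -0.008 -1.   ] F [-0.12  0.02  0.65] w 0.999
blue px [238. 245.] c [0.4787 0.289 ] size [0.099 0.031] axis deg 8.9
green px [333. 245.] c [0.5079 0.3849] size [0.03  0.098] axis deg -16.5
red px [168. 271.] c [0.4971 0.212 ] size [0.07  0.026] axis deg 0.3
[0.40211076 0.40714924 0.37880385] [[ 0.28  0.96 -0.01]
 [ 0.92 -0.27  0.28]
 [ 0.27 -0.09 -0.96]]
```

View pics/w1.png

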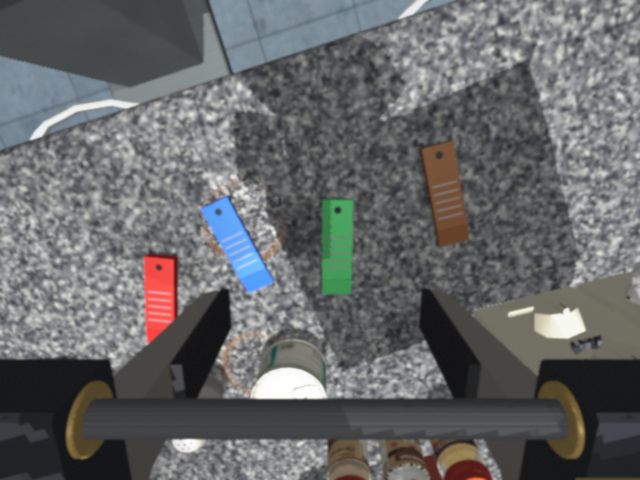

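Wrist view: green at (337,247) with its hole at (338,210). Blue (238,245), red (160,300) and the brown one (445,195) stand clear of the jaws.

Request:
{"method": "jog_arm", "body": {"deltas": [[-0.003,0.007,-0.04,0,0.7],[-0.003,0.006,-0.045,0,0.65],[0,0,-0.045,0,0.65],[0,0,-0.04,0,0.65],[0,0,0,0,0.65]]}}

```text
time_s: 1.55
position: [0.4654, 0.4042, 0.0356]
orientation: [-2.502, -1.892, 0.009]
ft_force: [0.3, -0.5, -0.8]
width: 0.651
```

```bash
python3 -c "
from h import *
st()"
```

```text
t 1.55 p [0.4654 0.4042 0.0356] jaw 74.2 tz [-0.008  0.    -1.   ] F [ 0.28 -0.5  -0.83] w 0.651
```

Request:
{"method": "jog_arm", "body": {"deltas": [[0.007,-0.008,-0.012,-0.7,0.65],[0,0,-0.012,0,0.65],[0,0,0,0,0.65]]}}

```text
time_s: 1.85
position: [0.4727, 0.3991, 0.0132]
orientation: [-2.51, -1.878, 0.003]
ft_force: [-0.6, -0.4, -0.1]
width: 0.648
```

```bash
python3 -c "
from h import *
st()"
```

```text
t 1.85 p [0.4727 0.3991 0.0132] jaw 73.62 tz [-0.006  0.004 -1.   ] F [-0.57 -0.37 -0.15] w 0.648
```

Request:
{"method": "jog_arm", "body": {"deltas": [[0,-0.003,-0.006,0,0.65],[0,0,-0.003,0,0.65],[0,0,0,0,0.2],[0,0,0,0,0.2],[0,0,0,0,0.2]]}}

```text
time_s: 2.35
position: [0.4754, 0.3977, 0.0079]
orientation: [-2.51, -1.877, -0.009]
ft_force: [-1.2, -0.4, -1.1]
width: 0.409
```

Request:
{"method": "jog_arm", "body": {"deltas": [[0,0,0,0,0.2],[0,0,0,0,0.2]]}}

```text
time_s: 2.55
position: [0.4761, 0.3985, 0.01]
orientation: [-2.51, -1.877, -0.012]
ft_force: [-1.4, -2.8, 18.2]
width: 0.236
```

```bash
python3 -c "
from h import *
st()"
```

```text
t 2.55 p [0.4761 0.3985 0.01  ] jaw 73.57 tz [ 0.001  0.011 -1.   ] F [-1.4  -2.8  18.21] w 0.236
```

Request:
{"method": "jog_arm", "body": {"deltas": [[0,0,0.012,0,0.65],[0,0,0.003,0,0.65],[0,0,0,0,0.65],[0,0,0,0,0.65]]}}

```text
time_s: 2.95
position: [0.4767, 0.3992, 0.0271]
orientation: [-2.509, -1.877, -0.015]
ft_force: [0.1, -0.1, -0.2]
width: 0.566
```

```bash
python3 -c "
from m import *
st(); c=shot('wrist','w2'); packers(c)"
```

```text
t 2.95 p [0.4767 0.3992 0.0271] jaw 73.58 tz [ 0.003  0.012 -1.   ] F [ 0.08 -0.06 -0.19] w 0.566
blue px [121. 318.] c [0.461  0.2876] size [0.063 0.033] axis deg 8.8
green px [330. 327.] c [0.5    0.3935] size [0.03 0.08] axis deg -19.4
red px [ 19. 377.] c [0.4755 0.2242] size [0.013 0.019] axis deg -18.9
```

View pics/w2.png

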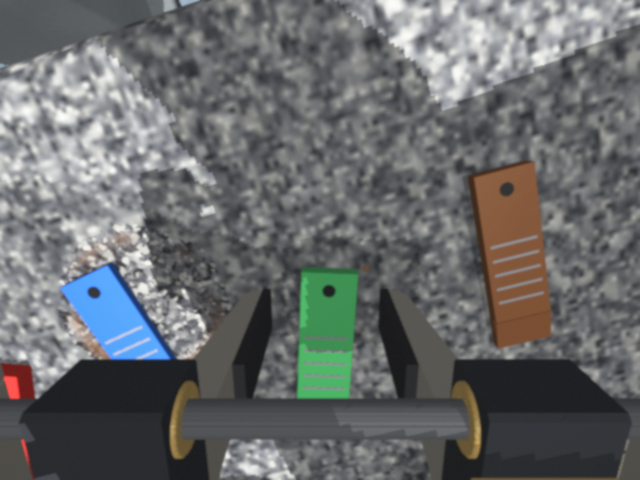

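The wrist view shows green still flat between the open fingers, tail edge at (329,270). The tips had closed over its top, so I need to go lower.

```bash
python3 -c "
from h import *
import pickle
c=pickle.load(open('w2.pkl','rb'))
for p in((329,270),(325,397)):print(ray(c,*p,.009))
print(proj(c,[.4767,.3992,.0271]),proj(c,[.4767,.3992,.009]))"
```

```text
[0.46315278 0.4060423  0.009     ]
[0.53678454 0.38220365 0.009     ]
[324.08222804 311.80791492] [323.73709099 296.66387418]
```

Request:
{"method": "jog_arm", "body": {"deltas": [[0,0.002,-0.01,-1.3,0.65],[0,0,-0.01,0,0.65],[0,0,-0.002,0,0.65],[0,0,0,0,0.65]]}}

```text
time_s: 3.4
position: [0.4754, 0.4004, 0.001]
orientation: [-2.533, -1.846, -0.01]
ft_force: [0.1, 0.4, -0.9]
width: 0.651
```

```bash
python3 -c "
from h import *
st()"
```

```text
t 3.4 p [0.4754 0.4004 0.001 ] jaw 72.17 tz [ 0.001  0.01  -1.   ] F [ 0.08  0.35 -0.91] w 0.651
```

Request:
{"method": "jog_arm", "body": {"deltas": [[0,0,0.0015,0,0.2],[0,0,0,0,0.2],[0,0,0,0,0.2],[0,0,0,0,0.2],[0,0,0,0,0.2]]}}

```text
time_s: 3.9
position: [0.4755, 0.4004, 0.0026]
orientation: [-2.533, -1.846, -0.01]
ft_force: [-0.1, 0.3, -1.0]
width: 0.319
```

Request:
{"method": "jog_arm", "body": {"deltas": [[0,0,0,0,0.2],[0,0,0,0,0.2]]}}

```text
time_s: 4.1
position: [0.4756, 0.4004, 0.0029]
orientation: [-2.533, -1.846, -0.01]
ft_force: [-0.6, 0.5, -0.3]
width: 0.324
```

```bash
python3 -c "
from h import *
st()"
```

```text
t 4.1 p [0.4756 0.4004 0.0029] jaw 72.16 tz [ 0.001  0.01  -1.   ] F [-0.58  0.45 -0.3 ] w 0.324
```

Gripped (29.8 mm). Lift and carry towards the block.

Request:
{"method": "jog_arm", "body": {"deltas": [[0,0,0.03,0,0.2],[0,0,0.04,0,0.2],[-0.005,-0.03,0.03,2,0.2],[-0.006,-0.045,0.01,2,0.2],[-0.006,-0.045,0,2,0.2]]}}

```text
time_s: 4.6
position: [0.4565, 0.2837, 0.1154]
orientation: [-2.418, -1.992, -0.013]
ft_force: [0.3, -0.2, -0.6]
width: 0.324
```

Request:
{"method": "jog_arm", "body": {"deltas": [[-0.006,-0.045,0,2,0.2],[-0.006,-0.045,0,1.4,0.2],[-0.006,-0.03,0,0,0.2],[0,0,0,0,0.2]]}}

```text
time_s: 5.0
position: [0.4369, 0.1536, 0.1172]
orientation: [-2.363, -2.06, -0.015]
ft_force: [-0.1, 0.3, -0.6]
width: 0.321
```

```bash
python3 -c "
from m import *
st(); c=shot('wrist','w3'); packers(c); shot('top','t3')"
```

```text
t 5.0 p [0.4369 0.1536 0.1172] jaw 82.16 tz [ 0.003  0.011 -1.   ] F [-0.12  0.26 -0.55] w 0.321
blue px [498. 270.] c [0.4779 0.2865] size [0.099 0.031] axis deg 8.5
green px [324. 331.] c [0.52   0.1442] size [0.052 0.1  ] axis deg -7.6
red px [360. 373.] c [0.5466 0.1692] size [0.016 0.005] axis deg 1.3
```

View pics/w3.png

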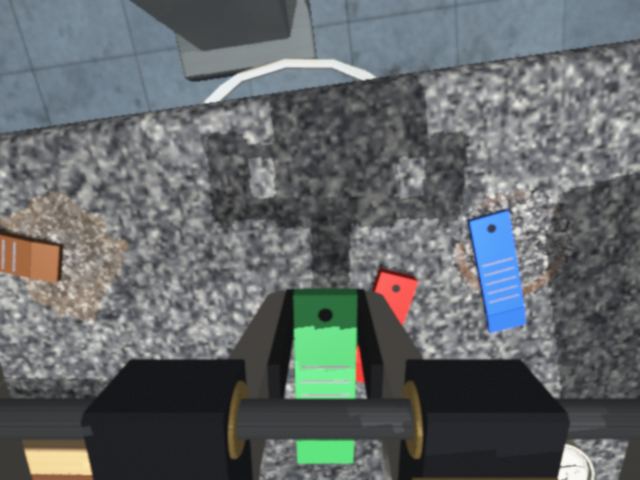

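Run:
```python
from h import *
import pickle
c=pickle.load(open("c0.pkl","rb"))["top"]
h=cv2.cvtColor(c["img"],cv2.COLOR_BGR2HSV); m=((h[...,1]>75)&(h[...,2]>90))
F=np.array([ray(c,u,215+np.where(m[215:262,u])[0].max()+.5,.045)[:2] for u in range(335,445)])
L=np.array([ray(c,315+np.where(m[v,315:345])[0].min()-.5,v,.065)[:2] for v in range(190,222)])
def fit(P):
    vx,vy,x,y=cv2.fitLine(P.astype(np.float32),cv2.DIST_HUBER,0,.01,.01).ravel();return np.array([x,y]),np.array([vx,vy])
(p,a),(q,b)=fit(F),fit(L); s=np.linalg.solve(np.c_[a,-b],q-p)[0]; C=p+s*a
if a[1]<0:a=-a
yaw=np.arctan2(-a[0],a[1]);bx=np.array([np.cos(yaw),np.sin(yaw)]);print("corner",C,"yaw",np.degrees(yaw),"left edge dir",np.degrees(np.arctan2(*(b*np.sign(b[0]))[::-1])))
fe=C-.03*a;print("front_edge",fe,"tcp for nose 40 mm short",fe-.126*bx,"bx",bx)
w=pickle.load(open("w3.pkl","rb")); print("corner in w3",proj(w,[*C,.065]))
cv2.imwrite("pics/w3c.png",cv2.resize(w["img"][400:480,0:140],(700,400),interpolation=2))
```

```text
corner [0.5628236  0.06522252] yaw -9.352767 left edge dir -9.313711
front_edge [0.55794823 0.03562132] tcp for nose 40 mm short [0.4336232  0.05609791] bx [ 0.9867065  -0.16251262]
corner in w3 [224.48596836 454.31658523]
```

View pics/w3c.png

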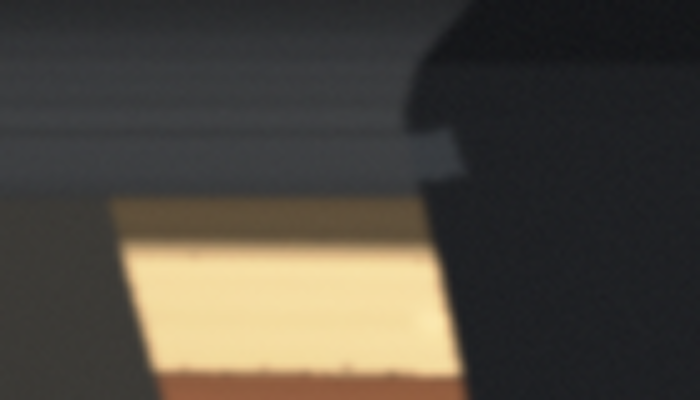

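Run:
```python
from h import *
import pickle
w=pickle.load(open("w3.pkl","rb"))
C=np.array([.56282,.06522]);bx=np.array([.98671,-.16251])
A=ray(w,26,448.5,.065)[:2];B=ray(w,85,449,.065)[:2]
for P in(A,B):print(P,(P-C)@bx)
d=B-A;print(np.degrees(np.arctan2(-d[0],d[1])))
```

```text
[ 0.53732728 -0.07155887] -0.002925986581786348
[ 0.54380442 -0.03091777] -0.0031395117636184686
-9.055310576374056
```

Request:
{"method": "jog_arm", "body": {"deltas": [[-0.002,-0.033,-0.02,-1.3,0.2],[-0.002,-0.033,-0.03,0,0.2],[-0.001,-0.03,-0.03,0,0.2],[0,0,-0.012,0,0.2],[0,0,0,0,0.2]]}}

```text
time_s: 5.6
position: [0.4381, 0.0684, 0.0243]
orientation: [-2.37, -2.053, -0.037]
ft_force: [0.4, 0.9, 0.2]
width: 0.32
```

```bash
python3 -c "
from h import *
st()"
```

```text
t 5.6 p [0.4381 0.0684 0.0243] jaw 81.82 tz [ 0.014  0.019 -1.   ] F [0.37 0.9  0.21] w 0.32
```

Request:
{"method": "jog_arm", "body": {"deltas": [[-0.005,-0.011,-0.01,-1,0.2],[0,0,-0.007,0,0.2],[0,0,0,0,0.2]]}}

```text
time_s: 5.9
position: [0.4358, 0.0619, 0.0076]
orientation: [-2.382, -2.04, -0.042]
ft_force: [-0.1, 0.3, 0.3]
width: 0.322
```

```bash
python3 -c "
from h import *
st()"
```

```text
t 5.9 p [0.4358 0.0619 0.0076] jaw 81.17 tz [ 0.017  0.022 -1.   ] F [-0.09  0.34  0.33] w 0.322
```

Request:
{"method": "jog_arm", "body": {"deltas": [[0,-0.005,-0.003,-0.4,0.2],[0,-0.002,-0.002,0,0.2],[0,0,0,0,0.2]]}}

```text
time_s: 6.2
position: [0.4378, 0.0572, 0.0036]
orientation: [-2.386, -2.037, -0.048]
ft_force: [0.1, 0.3, -0.8]
width: 0.322
```

```bash
python3 -c "
from h import *
st(); c=shot('scene','s4'); cv2.imwrite('pics/s4c.png',cv2.resize(c['img'][200:330,240:400],(800,650))[:600])"
```

```text
t 6.2 p [0.4378 0.0572 0.0036] jaw 81.0 tz [ 0.021  0.023 -1.   ] F [ 0.14  0.33 -0.8 ] w 0.322
```

View pics/s4c.png

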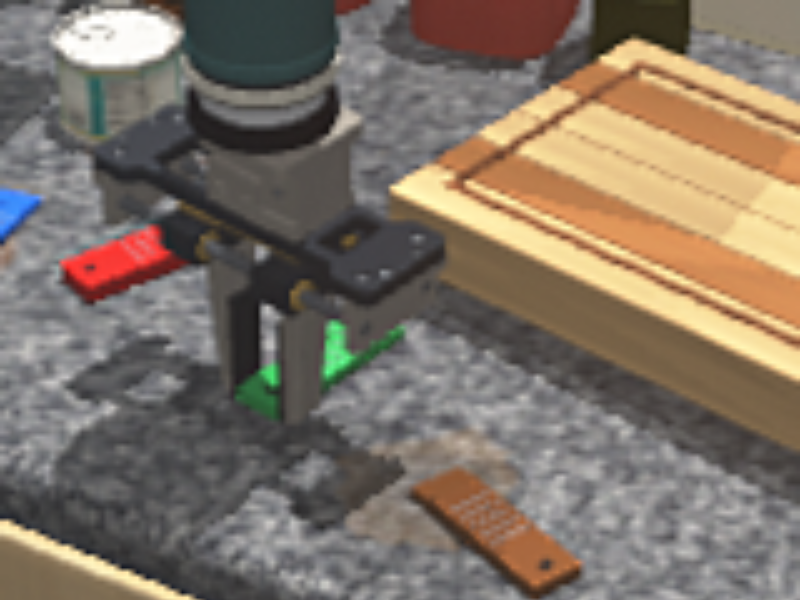

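Green points straight at the block with its nose (crop 400,335) just in front of the edge. The tool has pitched about 1°, so I regrip to let the packer lie flat.

Request:
{"method": "jog_arm", "body": {"deltas": [[0,-0.001,0,-0.3,0.42],[0,0,0,0,0.42],[0,0,-0.001,0,0.2],[0,0,0,0,0.2],[0,0,0,0,0.2]]}}

```text
time_s: 6.75
position: [0.4385, 0.0565, 0.0033]
orientation: [-2.392, -2.031, -0.051]
ft_force: [1.0, -1.4, 0.2]
width: 0.318
```

Request:
{"method": "jog_arm", "body": {"deltas": [[0.009,-0.0015,0,0,0.2],[0.009,-0.0015,0,0,0.2],[0.005,-0.001,0,0,0.2],[0,0,0,0,0.2]]}}

```text
time_s: 7.15
position: [0.4623, 0.0524, 0.0034]
orientation: [-2.391, -2.031, -0.048]
ft_force: [-0.3, -0.4, -1.0]
width: 0.319
```

```bash
python3 -c "
from h import *
st()"
```

```text
t 7.15 p [0.4623 0.0524 0.0034] jaw 80.7 tz [ 0.021  0.023 -1.   ] F [-0.29 -0.41 -1.01] w 0.319
```

Request:
{"method": "jog_arm", "body": {"deltas": [[0.007,-0.0014,0,0,0.2],[0.006,-0.0012,0,0,0.2],[0.003,-0.0005,0,0,0.2],[0,0,0,0,0.2]]}}

```text
time_s: 7.55
position: [0.4794, 0.0489, 0.0032]
orientation: [-2.391, -2.03, -0.047]
ft_force: [-0.8, 0.3, 0.8]
width: 0.319
```

Request:
{"method": "jog_arm", "body": {"deltas": [[0.003,-0.0005,0,0,0.2],[0.003,-0.0005,0,0,0.2],[0,0,0,0,0.2]]}}

```text
time_s: 7.85
position: [0.485, 0.048, 0.0033]
orientation: [-2.389, -2.03, -0.046]
ft_force: [0.5, -0.4, 0.1]
width: 0.323
```

Request:
{"method": "jog_arm", "body": {"deltas": [[0.003,-0.0005,0,0,0.2],[0.002,-0.0003,0,0,0.2]]}}

```text
time_s: 8.05
position: [0.4865, 0.0477, 0.0032]
orientation: [-2.385, -2.028, -0.037]
ft_force: [-6.4, 1.2, 9.8]
width: 0.319
```

Request:
{"method": "jog_arm", "body": {"deltas": [[0.002,-0.0003,0,0,0.2]]}}

```text
time_s: 8.15
position: [0.4866, 0.0477, 0.0032]
orientation: [-2.382, -2.026, -0.032]
ft_force: [-5.2, 0.6, 8.2]
width: 0.318
```

Request:
{"method": "jog_arm", "body": {"deltas": [[0.002,-0.0003,0,0,0.2]]}}

```text
time_s: 8.25
position: [0.4865, 0.0477, 0.0032]
orientation: [-2.38, -2.025, -0.027]
ft_force: [-5.6, 0.5, 7.9]
width: 0.325
```

```bash
python3 -c "
from h import *
st();print(manip.sense()['moment'])"
```

```text
t 8.25 p [0.4865 0.0477 0.0032] jaw 80.78 tz [ 0.002  0.024 -1.   ] F [-5.61  0.54  7.93] w 0.325
[0.30097463 1.15769424 0.0398463 ]
```

Request:
{"method": "jog_arm", "body": {"deltas": [[0.004,-0.0006,0.0005,0,0.2]]}}

```text
time_s: 8.35
position: [0.4882, 0.0473, 0.0034]
orientation: [-2.377, -2.023, -0.022]
ft_force: [-4.5, 1.4, 2.5]
width: 0.318
```

Request:
{"method": "jog_arm", "body": {"deltas": [[0.005,-0.0008,0.0005,0,0.2]]}}

```text
time_s: 8.45
position: [0.4914, 0.0467, 0.0036]
orientation: [-2.375, -2.022, -0.018]
ft_force: [-4.4, 0.9, 2.0]
width: 0.32
```

```bash
python3 -c "
from h import *
st();print(manip.sense()['moment'])"
```

```text
t 8.45 p [0.4914 0.0467 0.0036] jaw 80.83 tz [-0.006  0.024 -1.   ] F [-4.4   0.89  2.03] w 0.32
[0.2359937  0.94574986 0.02238485]
```

Request:
{"method": "jog_arm", "body": {"deltas": [[0.005,-0.0008,0,0,0.2],[0.005,-0.0008,0,0,0.2]]}}

```text
time_s: 8.65
position: [0.4981, 0.0455, 0.0031]
orientation: [-2.37, -2.02, -0.008]
ft_force: [-7.7, 1.3, 9.2]
width: 0.32
```

Request:
{"method": "jog_arm", "body": {"deltas": [[0.005,-0.0008,0,0,0.2],[0.005,-0.0008,0,0,0.2]]}}

```text
time_s: 8.85
position: [0.5031, 0.0447, 0.0027]
orientation: [-2.362, -2.016, 0.005]
ft_force: [-7.7, 1.0, 6.6]
width: 0.319
```

```bash
python3 -c "
from m import *
st();c=shot('wrist','w5'); packers(c)"
```

```text
t 8.85 p [0.5031 0.0447 0.0027] jaw 80.94 tz [-0.026  0.025 -0.999] F [-7.73  1.01  6.61] w 0.319
green px [328. 348.] c [0.5173 0.043 ] size [0.03  0.059] axis deg -9.6
red px [600. 280.] c [0.5052 0.1714] size [0.01  0.095] axis deg -22.3
```

Green slides in on its bevel against about 5–8 N and isn't slipping in the jaws: it looks like the snug one. Carry on.

Request:
{"method": "jog_arm", "body": {"deltas": [[0,0,0.0005,0,0.42],[0,0,0,0,0.42],[0,0,0,0,0.2],[0,0,0,0,0.2],[0,0,0,0,0.2]]}}

```text
time_s: 9.4
position: [0.5082, 0.044, 0.0035]
orientation: [-2.367, -2.018, -0.004]
ft_force: [-2.5, 1.1, 1.2]
width: 0.318
```

Request:
{"method": "jog_arm", "body": {"deltas": [[0.005,-0.0008,0.0005,0,0.2],[0.005,-0.0008,0.0003,0,0.2],[0.005,-0.0008,0.0003,0,0.2]]}}

```text
time_s: 9.7
position: [0.5192, 0.042, 0.0035]
orientation: [-2.362, -2.015, 0.007]
ft_force: [-4.2, -0.2, 1.5]
width: 0.32
```

```bash
python3 -c "
from m import *
st();c=shot('wrist','w6'); packers(c)"
```

```text
t 9.7 p [0.5192 0.042  0.0035] jaw 80.94 tz [-0.028  0.025 -0.999] F [-4.22 -0.25  1.46] w 0.32
green px [324. 328.] c [0.5319 0.0405] size [0.03  0.063] axis deg -9.1
red px [604. 249.] c [0.5096 0.1702] size [0.009 0.086] axis deg -22.6
```

Request:
{"method": "jog_arm", "body": {"deltas": [[0.006,-0.001,0.0003,0,0.2],[0.006,-0.001,0.0003,0,0.2],[0.005,-0.0008,0.0003,0,0.2],[0.003,-0.0005,0,0,0.2]]}}

```text
time_s: 10.15
position: [0.5408, 0.038, 0.0037]
orientation: [-2.362, -2.015, 0.009]
ft_force: [-3.5, 0.6, -2.3]
width: 0.32
```

```bash
python3 -c "
from m import *
st();c=shot('wrist','w7'); packers(c)"
```

```text
t 10.15 p [0.5408 0.038  0.0037] jaw 80.92 tz [-0.028  0.025 -0.999] F [-3.53  0.65 -2.25] w 0.32
green px [326. 311.] c [0.5431 0.0381] size [0.03  0.042] axis deg -9.5
red px [606. 220.] c [0.5182 0.1669] size [0.009 0.069] axis deg -23.4
```

Request:
{"method": "jog_arm", "body": {"deltas": [[0,0,0,0,0.6],[0,0,0,0,0.6],[0,0,0,0,0.6],[-0.015,0.0025,0.001,0,0.6],[-0.015,0.0025,0.001,0,0.6]]}}

```text
time_s: 10.7
position: [0.5185, 0.042, 0.0078]
orientation: [-2.371, -2.019, -0.009]
ft_force: [-1.0, 1.3, 0.3]
width: 0.599
```

Request:
{"method": "jog_arm", "body": {"deltas": [[-0.014,0.0025,0,0,0.3],[0,0,0,0,0],[0,0,0,0,0],[0,0,0,0,0],[0,0,0,0,0]]}}

```text
time_s: 11.2
position: [0.5071, 0.0447, 0.0095]
orientation: [-2.374, -2.022, -0.017]
ft_force: [0.8, 0.5, 0.0]
width: 0.186
```

Request:
{"method": "jog_arm", "body": {"deltas": [[0,0,0,0,0],[0,0,0,0,0]]}}

```text
time_s: 11.4
position: [0.5081, 0.0445, 0.0095]
orientation: [-2.375, -2.022, -0.018]
ft_force: [-0.6, 0.2, -0.3]
width: 0.019
```

```bash
python3 -c "
from m import *
st();c=shot('wrist','w8'); packers(c)"
```

```text
t 11.4 p [0.5081 0.0445 0.0095] jaw 80.8 tz [-0.006  0.025 -1.   ] F [-0.59  0.17 -0.34] w 0.019
green px [326. 377.] c [0.5474 0.0388] size [0.003 0.018] axis deg -9.3
red px [595. 259.] c [0.5052 0.1721] size [0.009 0.095] axis deg -22.8
```

View pics/w8.png

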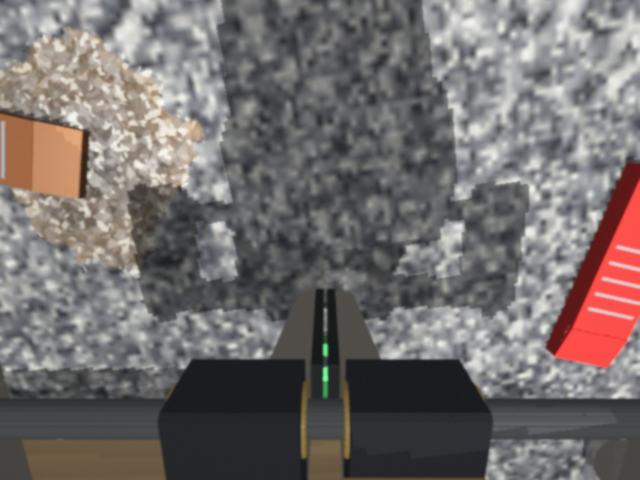

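Fingers shut, the green tail showing just ahead of them in the gap (325,350–380), red and brown undisturbed. Lower behind the tail and push.

Request:
{"method": "jog_arm", "body": {"deltas": [[-0.008,0.0013,0,0,0],[0,0,-0.004,0,0],[0,0,-0.0015,0,0],[0,0,0,0,0]]}}

```text
time_s: 11.85
position: [0.4989, 0.0459, 0.0033]
orientation: [-2.375, -2.021, -0.017]
ft_force: [-0.3, 0.2, 0.1]
width: 0.005
```

Request:
{"method": "jog_arm", "body": {"deltas": [[0.005,-0.0008,0,0,0],[0.005,-0.0008,0,0,0],[0,0,0,0,0]]}}

```text
time_s: 12.15
position: [0.5102, 0.0441, 0.0033]
orientation: [-2.375, -2.022, -0.017]
ft_force: [-0.1, 0.4, 0.1]
width: 0.003
```

```bash
python3 -c "
from h import *
st()"
```

```text
t 12.15 p [0.5102 0.0441 0.0033] jaw 80.8 tz [-0.006  0.024 -1.   ] F [-0.11  0.4   0.08] w 0.003
```

Request:
{"method": "jog_arm", "body": {"deltas": [[0.005,-0.0009,0,0,0],[0.005,-0.0009,0,0,0],[0.005,-0.0009,0,0,0]]}}

```text
time_s: 12.45
position: [0.5216, 0.0419, 0.0027]
orientation: [-2.369, -2.018, -0.006]
ft_force: [-7.4, 0.8, 5.2]
width: 0.005
```

Request:
{"method": "jog_arm", "body": {"deltas": [[0.005,-0.0009,0,0,0],[0.005,-0.0009,0,0,0]]}}

```text
time_s: 12.65
position: [0.5264, 0.0409, 0.002]
orientation: [-2.361, -2.014, 0.008]
ft_force: [-6.2, 0.7, 5.6]
width: 0.005
```

```bash
python3 -c "
from h import *
st()"
```

```text
t 12.65 p [0.5264 0.0409 0.002 ] jaw 80.89 tz [-0.029  0.026 -0.999] F [-6.16  0.71  5.6 ] w 0.005
```

Request:
{"method": "jog_arm", "body": {"deltas": [[0.005,-0.0009,0.0008,0,0],[0.005,-0.0009,0.0008,0,0],[0.003,-0.0005,0.0005,0,0]]}}

```text
time_s: 12.95
position: [0.5352, 0.039, 0.0024]
orientation: [-2.355, -2.01, 0.021]
ft_force: [-2.9, 1.3, -1.5]
width: 0.003
```

Request:
{"method": "jog_arm", "body": {"deltas": [[-0.004,0.0006,0.001,0,0],[-0.002,0.0003,0,0,0],[0,0,0,0,0]]}}

```text
time_s: 13.25
position: [0.5324, 0.0394, 0.0043]
orientation: [-2.359, -2.012, 0.013]
ft_force: [0.2, -0.1, -0.3]
width: 0.002
```

```bash
python3 -c "
from m import *
st();c=shot('wrist','w9');packers(c)"
```

```text
t 13.25 p [0.5324 0.0394 0.0043] jaw 80.89 tz [-0.033  0.026 -0.999] F [ 0.23 -0.13 -0.33] w 0.002
green px [325. 342.] c [0.5463 0.0378] size [0.001 0.006] axis deg -9.1
red px [603. 234.] c [0.5114 0.1695] size [0.008 0.083] axis deg -22.4
```

Request:
{"method": "jog_arm", "body": {"deltas": [[-0.018,0.003,0,0,0],[-0.018,0.003,0,0,0],[0,0,0,0,0],[0,0,0,0,0]]}}

```text
time_s: 13.7
position: [0.4993, 0.0452, 0.0058]
orientation: [-2.363, -2.014, 0.004]
ft_force: [0.4, 0.1, 0.2]
width: 0.003
```

```bash
python3 -c "
from h import *
st()
c=shot('scene','s9');cv2.imwrite('pics/s9c.png',cv2.resize(c['img'][200:320,250:410],(800,600),interpolation=2))"
```

```text
t 13.7 p [0.4993 0.0452 0.0058] jaw 80.86 tz [-0.026  0.026 -0.999] F [0.42 0.12 0.22] w 0.003
```

View pics/s9c.png

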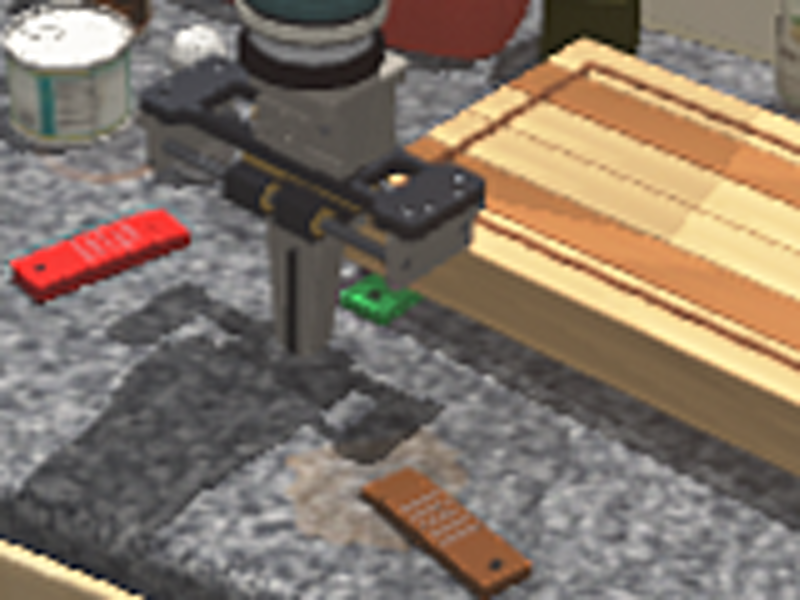

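Green lies straight under the foot with about 12 mm of tail (crop 380,297) still showing. Push the rest in small steps, watching the force.

Request:
{"method": "jog_arm", "body": {"deltas": [[0.009,-0.0015,-0.001,0,0],[0.009,-0.0015,-0.0005,0,0],[0.008,-0.0013,0,0,0],[0.004,-0.0007,0,0,0],[0,0,0,0,0]]}}

```text
time_s: 14.25
position: [0.5355, 0.0391, 0.0042]
orientation: [-2.366, -2.014, 0.001]
ft_force: [-1.6, 0.9, 0.9]
width: 0.001
```

Request:
{"method": "jog_arm", "body": {"deltas": [[0.004,-0.0007,0.0005,0,0],[0.004,-0.0007,0.0005,0,0]]}}

```text
time_s: 14.45
position: [0.5383, 0.0385, 0.0042]
orientation: [-2.359, -2.01, 0.014]
ft_force: [-6.8, 1.4, 5.9]
width: 0.006
```

```bash
python3 -c "
from h import *
st()"
```

```text
t 14.45 p [0.5383 0.0385 0.0042] jaw 80.83 tz [-0.034  0.026 -0.999] F [-6.81  1.38  5.86] w 0.006
```

Request:
{"method": "jog_arm", "body": {"deltas": [[0.004,-0.0007,0.0005,0,0],[0.003,-0.0005,0.0005,0,0]]}}

```text
time_s: 14.65
position: [0.5392, 0.0382, 0.0043]
orientation: [-2.351, -2.005, 0.029]
ft_force: [-5.0, 0.6, 3.2]
width: 0.006
```

Request:
{"method": "jog_arm", "body": {"deltas": [[0.003,-0.0005,0.0003,0,0]]}}

```text
time_s: 14.75
position: [0.5392, 0.0383, 0.0043]
orientation: [-2.347, -2.003, 0.036]
ft_force: [-5.7, 1.5, 5.6]
width: 0.006
```

Request:
{"method": "jog_arm", "body": {"deltas": [[0.003,-0.0005,0.0003,0,0]]}}

```text
time_s: 14.85
position: [0.5392, 0.0382, 0.0043]
orientation: [-2.343, -2.001, 0.043]
ft_force: [-5.8, 0.8, 4.9]
width: 0.003
```

```bash
python3 -c "
from h import *
st()"
```

```text
t 14.85 p [0.5392 0.0382 0.0043] jaw 80.97 tz [-0.06   0.028 -0.998] F [-5.76  0.82  4.93] w 0.003
```

Request:
{"method": "jog_arm", "body": {"deltas": [[-0.02,0.0033,0,0,0],[-0.025,0.004,0,0,0],[-0.025,0.004,0,0,0],[0,0,0,0,0]]}}

```text
time_s: 15.25
position: [0.4671, 0.0496, 0.0041]
orientation: [-2.343, -2.001, 0.043]
ft_force: [0.5, 0.1, 0.3]
width: 0.005
```

Request:
{"method": "jog_arm", "body": {"deltas": [[0,0,-0.004,0,0],[-0.01,0,-0.003,0,0],[-0.01,0,-0.003,0,0],[-0.01,0,-0.003,0,0]]}}

```text
time_s: 15.65
position: [0.4681, 0.0497, 0.0005]
orientation: [-2.373, -2.021, -0.03]
ft_force: [8.8, -1.1, 12.6]
width: 0.005
```

```bash
python3 -c "
from m import *
st(); c=shot('wrist','w10'); packers(c,(200,250,450,480))
cv2.imwrite('pics/w10c.png',c['img'][240:480,120:520])"
```

```text
t 15.65 p [0.4681 0.0497 0.0005] jaw 80.83 tz [-0.002  0.031 -1.   ] F [ 8.81 -1.08 12.57] w 0.005
green px [326. 467.] c [0.5495 0.0371] size [0.015 0.021] axis deg -9.7
```

View pics/w10c.png

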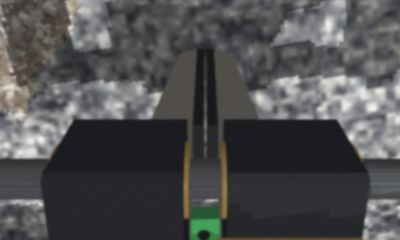

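Dragging the tips back lightly on the worktop took the tilt out. The tail is visible at crop (205,208). I'll add a little opposite tilt, then push.

Request:
{"method": "jog_arm", "body": {"deltas": [[-0.01,0,-0.003,0,0],[-0.01,0,-0.003,0,0],[0,0,0.003,0,0],[0,0,0.001,0,0]]}}

```text
time_s: 16.1
position: [0.4717, 0.0494, 0.0058]
orientation: [2.394, 2.031, 0.085]
ft_force: [-0.2, -0.5, -0.1]
width: 0.008
```

```bash
python3 -c "
from h import *
import pickle
st(); c=pickle.load(open('w10.pkl','rb'));g=c['img'][425:480,326].astype(int);print([(425+i,*x) for i,x in enumerate(g) if i%2==0][5:16]);print(ray(c,326,447,.009),ray(c,326,455,.009))"
```

```text
t 16.1 p [0.4717 0.0494 0.0058] jaw 80.67 tz [ 0.042  0.034 -0.999] F [-0.19 -0.49 -0.09] w 0.008
[(435, np.int64(77), np.int64(74), np.int64(71)), (437, np.int64(76), np.int64(73), np.int64(72)), (439, np.int64(120), np.int64(119), np.int64(117)), (441, np.int64(152), np.int64(151), np.int64(150)), (443, np.int64(113), np.int64(112), np.int64(111)), (445, np.int64(91), np.int64(93), np.int64(88)), (447, np.int64(60), np.int64(85), np.int64(51)), (449, np.int64(49), np.int64(85), np.int64(35)), (451, np.int64(49), np.int64(86), np.int64(37)), (453, np.int64(48), np.int64(86), np.int64(35)), (455, np.int64(51), np.int64(87), np.int64(37))]
[0.53925865 0.03918004 0.009     ] [0.54426317 0.03837749 0.009     ]
```

Request:
{"method": "jog_arm", "body": {"deltas": [[0.015,-0.0025,0,0,0],[0.015,-0.0025,0,0,0],[0.015,-0.0025,0,0,0],[0.012,-0.002,-0.001,0,0],[0,0,0,0,0]]}}

```text
time_s: 16.6
position: [0.5291, 0.0392, 0.0024]
orientation: [-2.392, -2.03, -0.075]
ft_force: [-1.6, -0.4, -0.4]
width: 0.007
```

```bash
python3 -c "
from h import *
st()"
```

```text
t 16.6 p [0.5291 0.0392 0.0024] jaw 80.68 tz [ 0.035  0.033 -0.999] F [-1.6  -0.36 -0.41] w 0.007
```

Request:
{"method": "jog_arm", "body": {"deltas": [[0.006,-0.001,0.0008,0,0],[0.006,-0.001,0.0005,0,0]]}}

```text
time_s: 16.8
position: [0.5394, 0.0372, 0.0027]
orientation: [-2.39, -2.029, -0.07]
ft_force: [-1.4, 0.9, 0.9]
width: 0.005
```

Request:
{"method": "jog_arm", "body": {"deltas": [[0.005,-0.0008,0.0005,0,0]]}}

```text
time_s: 16.9
position: [0.542, 0.0368, 0.0027]
orientation: [-2.387, -2.028, -0.064]
ft_force: [-5.2, 1.4, 3.1]
width: 0.004
```

```bash
python3 -c "
from h import *
st()"
```

```text
t 16.9 p [0.542  0.0368 0.0027] jaw 80.72 tz [ 0.025  0.033 -0.999] F [-5.16  1.39  3.12] w 0.004
```

Request:
{"method": "jog_arm", "body": {"deltas": [[0.005,-0.0008,0.0005,0,0]]}}

```text
time_s: 17.0
position: [0.5443, 0.0364, 0.0027]
orientation: [-2.383, -2.026, -0.057]
ft_force: [-6.8, 1.2, 4.9]
width: 0.009
```

Request:
{"method": "jog_arm", "body": {"deltas": [[0.005,-0.0008,0.0005,0,0]]}}

```text
time_s: 17.1
position: [0.5464, 0.0361, 0.0028]
orientation: [-2.379, -2.024, -0.049]
ft_force: [-6.2, 0.6, 5.9]
width: 0.004
```

```bash
python3 -c "
from h import *
st()"
```

```text
t 17.1 p [0.5464 0.0361 0.0028] jaw 80.78 tz [ 0.012  0.034 -0.999] F [-6.18  0.6   5.89] w 0.004
```

Request:
{"method": "jog_arm", "body": {"deltas": [[0.004,-0.0006,0.0005,0,0]]}}

```text
time_s: 17.2
position: [0.5476, 0.036, 0.0028]
orientation: [-2.375, -2.022, -0.042]
ft_force: [-6.2, 0.5, 4.2]
width: 0.004
```

Request:
{"method": "jog_arm", "body": {"deltas": [[0.004,-0.0006,0.0005,0,0]]}}

```text
time_s: 17.3
position: [0.5473, 0.036, 0.0028]
orientation: [-2.37, -2.018, -0.032]
ft_force: [-12.8, 1.4, 10.7]
width: 0.006
```

```bash
python3 -c "
from h import *
s=st();print(s['moment'])"
```

```text
t 17.3 p [0.5473 0.036  0.0028] jaw 80.84 tz [-0.003  0.035 -0.999] F [-12.83   1.38  10.74] w 0.006
[2.16232047e-01 2.24542724e+00 1.08415008e-03]
```

Force jumped to 13 N with the fingers upright and the lever arm shorter, so the fingers appear to be touching the wood's front face: tail flush. Back away and check.

Request:
{"method": "jog_arm", "body": {"deltas": [[-0.01,0.0016,0.001,0,0],[-0.03,0.005,0.01,0,0],[-0.03,0.005,0.03,0,0],[-0.01,0.045,0.01,0,0],[0,0.045,0.01,0,0]]}}

```text
time_s: 17.8
position: [0.4627, 0.1328, 0.0641]
orientation: [-2.384, -2.004, -0.027]
ft_force: [1.3, -0.0, -0.5]
width: 0.004
```

Request:
{"method": "jog_arm", "body": {"deltas": [[-0.01,0.045,0.02,0,0],[-0.01,0.045,0.02,0,0],[-0.01,0.045,0.02,0,0],[0,0.03,0.02,0,0],[0,0,0,0,0]]}}

```text
time_s: 18.3
position: [0.4297, 0.3073, 0.1488]
orientation: [-2.374, -2.014, -0.043]
ft_force: [0.4, 0.5, -0.4]
width: 0.004
```

Run:
```python
from m import *
st(); s=shot('scene','s11'); t=shot('top','t11'); packers(t,(270,200,345,260))
a=cv2.resize(s['img'][225:300,300:400],(800,600),interpolation=2)
b=cv2.resize(t['img'][195:270,290:390],(400,300),interpolation=2)
a[300:,:400]=b
cv2.imwrite('pics/f11.png',a)
# green visible in scene
h=cv2.cvtColor(s['img'],cv2.COLOR_BGR2HSV); m=cv2.inRange(h,(45,100,30),(80,255,255))[225:300,300:400]
v,u=np.nonzero(m); print(len(u)); 
bx=np.array([.98671,-.16251]); fe=np.array([.556,.0359])
if len(u):
    for p in zip(u+300,v+225):
        X=ray(s,*p,.004)[:2]; print(p,((X-fe)@bx).round(4),((X-fe)@[-bx[1],bx[0]]).round(4))
```

```text
t 18.3 p [0.4297 0.3073 0.1488] jaw 80.6 tz [ 0.003  0.039 -0.999] F [ 0.38  0.46 -0.35] w 0.004
50
(np.int64(323), np.int64(255)) 0.0181 0.0201
(np.int64(324), np.int64(255)) 0.02 0.018
(np.int64(325), np.int64(255)) 0.0218 0.0159
(np.int64(322), np.int64(256)) 0.0126 0.019
(np.int64(323), np.int64(256)) 0.0144 0.0169
(np.int64(324), np.int64(256)) 0.0162 0.0148
(np.int64(325), np.int64(256)) 0.018 0.0127
(np.int64(326), np.int64(256)) 0.0198 0.0106
(np.int64(322), np.int64(257)) 0.0089 0.0158
(np.int64(323), np.int64(257)) 0.0107 0.0137
(np.int64(324), np.int64(257)) 0.0125 0.0116
(np.int64(325), np.int64(257)) 0.0143 0.0095
(np.int64(326), np.int64(257)) 0.0161 0.0074
(np.int64(329), np.int64(257)) 0.0215 0.0011
(np.int64(322), np.int64(258)) 0.0052 0.0126
(np.int64(323), np.int64(258)) 0.007 0.0105
(np.int64(324), np.int64(258)) 0.0088 0.0084
(np.int64(325), np.int64(258)) 0.0106 0.0063
(np.int64(326), np.int64(258)) 0.0124 0.0042
(np.int64(327), np.int64(258)) 0.0142 0.0021
(np.int64(328), np.int64(258)) 0.016 0.0
(np.int64(329), np.int64(258)) 0.0178 -0.0021
(np.int64(330), np.
[... 556 characters left out ...]
 0.0194 -0.0115
(np.int64(333), np.int64(259)) 0.0212 -0.0136
(np.int64(325), np.int64(260)) 0.0032 -0.0
(np.int64(326), np.int64(260)) 0.005 -0.0021
(np.int64(327), np.int64(260)) 0.0068 -0.0042
(np.int64(328), np.int64(260)) 0.0086 -0.0063
(np.int64(329), np.int64(260)) 0.0104 -0.0083
(np.int64(330), np.int64(260)) 0.0121 -0.0104
(np.int64(331), np.int64(260)) 0.0139 -0.0125
(np.int64(332), np.int64(260)) 0.0157 -0.0146
(np.int64(333), np.int64(260)) 0.0175 -0.0167
(np.int64(327), np.int64(261)) 0.0031 -0.0073
(np.int64(328), np.int64(261)) 0.0049 -0.0094
(np.int64(329), np.int64(261)) 0.0067 -0.0114
(np.int64(330), np.int64(261)) 0.0085 -0.0135
(np.int64(329), np.int64(262)) 0.003 -0.0145
```

View pics/f11.png

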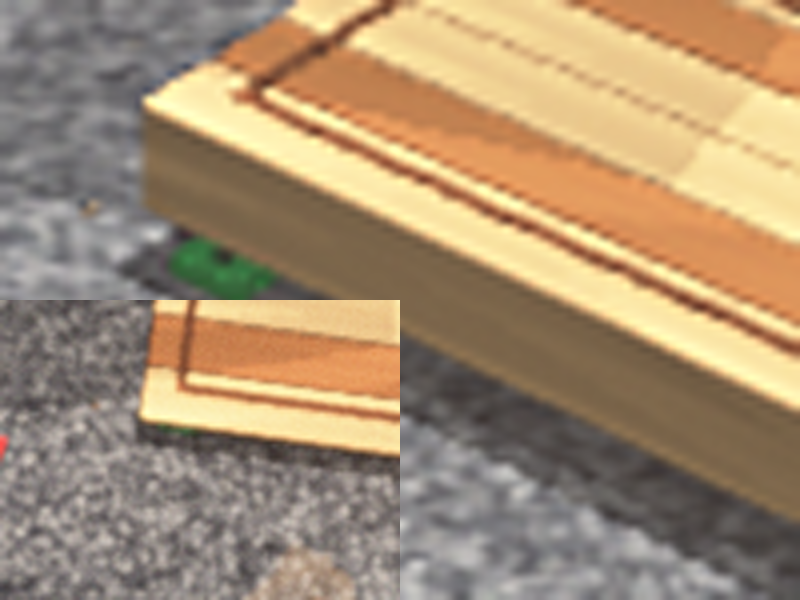

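Scene crop: the tail face (210,270) sits under the wood's lower edge. The top inset agrees, with only a sliver of green at (178,430). I'll measure flushness from a closer wrist view.

Request:
{"method": "jog_arm", "body": {"deltas": [[0.02,-0.035,0.005,0,0],[0.022,-0.042,0,0,0],[0.022,-0.042,0,0,0],[0.02,-0.035,0,0,0],[0,0,0,0,0]]}}

```text
time_s: 18.9
position: [0.5112, 0.1328, 0.1467]
orientation: [-2.387, -2.002, -0.019]
ft_force: [-0.4, 0.6, 0.3]
width: 0.004
```

Run:
```python
from m import *
st(); w=shot('wrist','w12'); fe=[.556,.0359]
u,v=proj(w,[*fe,.0]).astype(int); print(u,v)
u0=max(0,min(540,u-50));v0=max(0,min(405,v-37)); print(u0,v0)
cv2.imwrite('pics/w12c.png',cv2.resize(w['img'][v0:v0+75,u0:u0+100],(800,600),interpolation=2))
```

```text
t 18.9 p [0.5112 0.1328 0.1467] jaw 79.98 tz [-0.007  0.028 -1.   ] F [-0.39  0.65  0.28] w 0.004
221 304
171 267
```

Run:
```python
from h import *
import pickle
w=pickle.load(open('w12.pkl','rb'));h=cv2.cvtColor(w['img'],cv2.COLOR_BGR2HSV)
bx=np.array([.98671,-.16251]); fe=np.array([.556,.0359])
g=cv2.inRange(h,(45,70,15),(85,255,255));g[:,400:]=0
v,u=np.nonzero(g[240:380]);print("green px",len(u),u.min(),u.max(),v.min()+240,v.max()+240)
for c in range(u.min()+3,u.max(),6):
    gv=np.nonzero(g[240:380,c])[0]+240
    wood=np.nonzero((h[240:390,c,0]>8)&(h[240:390,c,0]<28)&(h[240:390,c,1]>60)&(h[240:390,c,2]>60))[0]+240
    wood=wood[wood>gv.min()-2]
    d=lambda vv,z:((ray(w,c,vv,z)[:2]-fe)@bx*1000).round(1)
    print(c,"green",gv.min(),gv.max(),"wood",wood[:3],"| tail d z0:",d(gv.min()-.5,0),"z9:",d(gv.min()-.5,.009),"wood bottom d:",d(wood[0]-.5,.02))
c=(u.min()+u.max())//2
print([(i,*map(int,h[i,c])) for i in range(292,330,1)])
```

```text
green px 427 201 238 304 316
204 green 306 316 wood [318 319 320] | tail d z0: 0.6 z9: -3.4 wood bottom d: 2.7
210 green 305 316 wood [318 319 320] | tail d z0: -0.2 z9: -4.2 wood bottom d: 2.8
216 green 305 316 wood [317 318 319] | tail d z0: -0.1 z9: -4.1 wood bottom d: 2.0
222 green 305 316 wood [317 318 319] | tail d z0: 0.0 z9: -4.0 wood bottom d: 2.1
228 green 305 316 wood [317 318 319] | tail d z0: 0.1 z9: -3.8 wood bottom d: 2.2
234 green 304 316 wood [317 318 319] | tail d z0: -0.7 z9: -4.6 wood bottom d: 2.3
[(292, 105, 6, 84), (293, 100, 10, 78), (294, 110, 10, 77), (295, 100, 10, 74), (296, 108, 17, 73), (297, 108, 17, 73), (298, 113, 14, 74), (299, 108, 17, 77), (300, 105, 13, 80), (301, 110, 9, 82), (302, 90, 6, 82), (303, 80, 9, 81), (304, 71, 37, 75), (305, 68, 98, 73), (306, 68, 142, 72), (307, 68, 152, 74), (308, 68, 153, 85), (309, 68, 149, 99), (310, 67, 151, 105), (311, 67, 150, 107), (312, 67, 150, 107), (313, 68, 152, 106), (314, 67, 148, 102), (315, 64, 120, 89), (316, 42, 87, 73), (317, 20, 89, 83), (318, 18, 95, 91), (319, 17, 97, 92), (320, 18, 97, 89), (321, 17, 96, 88), (322, 17, 96, 88), (323, 17, 95, 89), (324, 17, 96, 90), (325, 17, 96, 93), (326, 17, 97, 97), (327, 17, 98, 99), (328, 17, 97, 100), (329, 17, 96, 98)]
```

Numerically the tail face is about 2–3 mm proud of the wood's lower front edge. I'll give it one more gentle push with the tips tilted forward.

Request:
{"method": "jog_arm", "body": {"deltas": [[-0.03,-0.03,0,0.8,0],[-0.015,-0.035,-0.015,0,0],[0,-0.018,-0.04,0,0],[0,0,-0.045,0,0],[0,0,-0.015,0,0]]}}

```text
time_s: 19.45
position: [0.4596, 0.0495, 0.0284]
orientation: [-2.37, -2.019, -0.022]
ft_force: [-0.4, -0.6, 0.2]
width: 0.009
```

```bash
python3 -c "
from h import *
st()"
```

```text
t 19.45 p [0.4596 0.0495 0.0284] jaw 80.84 tz [-0.007  0.03  -1.   ] F [-0.45 -0.64  0.22] w 0.009
```

Request:
{"method": "jog_arm", "body": {"deltas": [[0,0,-0.015,0,0],[0,0,-0.01,0,0],[-0.008,0,-0.004,0,0],[-0.01,0,-0.003,0,0],[-0.01,0,-0.003,0,0]]}}

```text
time_s: 19.95
position: [0.4515, 0.0502, 0.0006]
orientation: [-2.391, -2.031, -0.076]
ft_force: [7.5, -1.3, 11.0]
width: 0.003
```

Request:
{"method": "jog_arm", "body": {"deltas": [[-0.01,0,-0.003,0,0],[-0.01,0,-0.003,0,0],[0,0,0.004,0,0],[0,0,0,0,0]]}}

```text
time_s: 20.35
position: [0.4487, 0.0519, 0.0063]
orientation: [2.379, 2.019, 0.125]
ft_force: [0.0, 0.2, 0.1]
width: 0.001
```

```bash
python3 -c "
from h import *
st()"
```

```text
t 20.35 p [0.4487 0.0519 0.0063] jaw 80.72 tz [ 0.073  0.038 -0.997] F [0.03 0.2  0.08] w 0.001
```

Request:
{"method": "jog_arm", "body": {"deltas": [[0.018,-0.003,0,0,0],[0.018,-0.003,0,0,0],[0.018,-0.003,0,0,0],[0.016,-0.0026,0,0,0],[0,0,0,0,0]]}}

```text
time_s: 20.85
position: [0.515, 0.0415, 0.0042]
orientation: [2.382, 2.027, 0.113]
ft_force: [-0.5, 0.7, 0.1]
width: 0.005
```

```bash
python3 -c "
from h import *
st()"
```

```text
t 20.85 p [0.515  0.0415 0.0042] jaw 80.89 tz [ 0.063  0.038 -0.997] F [-0.47  0.66  0.08] w 0.005
```

Request:
{"method": "jog_arm", "body": {"deltas": [[0.01,-0.001,0.0005,0,0],[0.008,-0.001,0.0005,0,0],[0.005,-0.0006,0,0,0],[0,0,0,0,0]]}}

```text
time_s: 21.25
position: [0.5359, 0.0395, 0.0039]
orientation: [2.384, 2.032, 0.107]
ft_force: [-0.5, -0.1, 0.2]
width: 0.006
```

Request:
{"method": "jog_arm", "body": {"deltas": [[0.005,-0.0008,0.0003,0,0]]}}

```text
time_s: 21.35
position: [0.54, 0.0389, 0.004]
orientation: [2.384, 2.033, 0.105]
ft_force: [-0.5, -1.2, -0.3]
width: 0.006
```

```bash
python3 -c "
from h import *
st()"
```

```text
t 21.35 p [0.54   0.0389 0.004 ] jaw 80.97 tz [ 0.055  0.038 -0.998] F [-0.46 -1.16 -0.26] w 0.006
```

Request:
{"method": "jog_arm", "body": {"deltas": [[0.006,-0.001,0.0003,0,0]]}}

```text
time_s: 21.45
position: [0.5461, 0.0379, 0.0044]
orientation: [2.384, 2.033, 0.105]
ft_force: [0.5, -0.1, -0.8]
width: 0.006
```

Request:
{"method": "jog_arm", "body": {"deltas": [[0.005,-0.0008,0.0003,0,0]]}}

```text
time_s: 21.55
position: [0.5498, 0.0373, 0.0044]
orientation: [2.386, 2.035, 0.1]
ft_force: [-10.6, 2.2, 7.3]
width: 0.005
```

Request:
{"method": "jog_arm", "body": {"deltas": [[0.005,-0.0008,0.0003,0,0]]}}

```text
time_s: 21.65
position: [0.5497, 0.0373, 0.0037]
orientation: [-2.385, -2.036, -0.088]
ft_force: [-16.8, 2.6, 12.1]
width: 0.003
```

```bash
python3 -c "
from h import *
s=st();print(s['moment'])"
```

```text
t 21.65 p [0.5497 0.0373 0.0037] jaw 81.02 tz [ 0.04   0.04  -0.998] F [-16.82   2.63  12.08] w 0.003
[0.62266064 3.56971436 0.18038507]
```

Request:
{"method": "jog_arm", "body": {"deltas": [[-0.01,0.0016,0.001,0,0],[-0.03,0.005,0.01,0,0],[-0.02,0.03,0.03,0,0],[0,0.045,0.02,0,0],[0.01,0.025,0.035,0,0]]}}

```text
time_s: 22.15
position: [0.4929, 0.1405, 0.0978]
orientation: [-2.394, -2.023, -0.071]
ft_force: [0.7, -1.0, 0.2]
width: 0.006
```

Request:
{"method": "jog_arm", "body": {"deltas": [[0.01,0,0.035,0,0],[0.01,0,0.01,0,0],[0,0,0,0,0]]}}

```text
time_s: 22.45
position: [0.5164, 0.1473, 0.1502]
orientation: [-2.387, -2.035, -0.091]
ft_force: [-0.1, 0.8, -1.4]
width: 0.007
```

Run:
```python
from m import *
st(); w=shot('wrist','w13');h=cv2.cvtColor(w['img'],cv2.COLOR_BGR2HSV)
bx=np.array([.98671,-.16251]); fe=np.array([.556,.0359])
u0,v0=proj(w,[*fe,0.]).astype(int);print(u0,v0)
g=cv2.inRange(h,(45,60,15),(85,255,255));k=np.zeros_like(g);k[v0-30:v0+40,max(0,u0-40):u0+40]=255;g&=k
v,u=np.nonzero(g);print(len(u))
for c in range(u.min()+3,u.max(),6):
    gv=np.nonzero(g[:,c])[0]
    wd=np.nonzero((h[...,0][:,c]>8)&(h[:,c,0]<28)&(h[:,c,1]>60)&(h[:,c,2]>60))[0]; wd=wd[wd>gv.min()]
    d=lambda vv,z:((ray(w,c,vv,z)[:2]-fe)@bx*1000).round(1)
    print(c,gv.min(),gv.max(),wd[:1],"tail z0",d(gv.min()-.5,0),"wood",d(wd[0]-.5,.02))
c=int(np.median(u));print([(i,int(h[i,c,2])) for i in range(gv.min()-3,gv.max()+4)])
t=shot('top','t13')
for n,(u_,v_,z) in dict(tin=(238,202,.058),shaker=(274,201,.09)).items():
    a=cv2.imread('pics/top0.png')[v_-12:v_+13,u_-12:u_+13].astype(int);b=t['img'][v_-12:v_+13,u_-12:u_+13].astype(int);print(n,abs(a-b).mean().round(1))
packers(t,(190,200,320,300))
```

```text
t 22.45 p [0.5164 0.1473 0.1502] jaw 80.95 tz [ 0.042  0.04  -0.998] F [-0.06  0.8  -1.45] w 0.007
199 291
393
183 294 303 [305] tail z0 1.9 wood 2.7
189 293 303 [305] tail z0 1.0 wood 2.8
195 293 303 [305] tail z0 1.1 wood 2.9
201 293 303 [305] tail z0 1.2 wood 3.0
207 293 303 [304] tail z0 1.3 wood 2.2
213 293 303 [304] tail z0 1.3 wood 2.2
[(290, 80), (291, 71), (292, 66), (293, 67), (294, 71), (295, 72), (296, 77), (297, 88), (298, 100), (299, 104), (300, 105), (301, 104), (302, 101), (303, 92), (304, 85), (305, 92), (306, 93)]
tin 2.3
shaker 6.4
blue px [242. 244.] c [0.5197 0.2931] size [0.028 0.02 ] axis deg 89.0
```

Request:
{"method": "jog_arm", "body": {"deltas": [[-0.03,0,0.02,0,0],[-0.03,0,0.02,0,0],[-0.02,-0.04,0.02,0,0],[0,-0.04,0.02,0,0],[0,0,0,0,0]]}}

```text
time_s: 23.05
position: [0.4242, 0.0617, 0.2215]
orientation: [-2.383, -2.03, -0.06]
ft_force: [0.3, 0.9, -1.0]
width: 0.005
```

Run:
```python
from m import *
st(); t=shot('top','t14'); a=cv2.imread('pics/top0.png')
for n,(u,v) in dict(tin=(238,202),shaker=(274,201),mug=(467,264),blue=(245,257),red=(280,244)).items():
    r=cv2.matchTemplate(t['img'][v-22:v+23,u-22:u+23],a[v-14:v+15,u-14:u+15],cv2.TM_CCOEFF_NORMED);_,m,_,l=cv2.minMaxLoc(r);print(n,round(m,3),"shift px",l[0]-8,l[1]-8)
manip.job_done()
```

```text
t 23.05 p [0.4242 0.0617 0.2215] jaw 80.89 tz [ 0.022  0.033 -0.999] F [ 0.33  0.88 -0.99] w 0.005
tin 0.999 shift px 0 0
shaker 0.988 shift px 0 0
mug 0.999 shift px 0 0
blue 0.996 shift px 0 0
red 0.995 shift px 0 0
the job is handed in; nothing more can be done
```

The green 9 mm packer is the snug one. It went in nose first under the short foot, sliding in on its bevel with about 4–8 N of drag. I then drove it home with the closed fingers until they stopped against the block's front face, with a wrist force of about 17 N. The job was handed in at about 23 s.

- **Flushness:** in the last wrist view the tail measured about 1–1.5 mm proud of the wood's front edge, give or take 1 mm. It was 2–3 mm proud after the first push, so I pushed it once more. I stopped there so as not to press on the block.
- **Everything else:** the top camera shows no movement of the tin, shaker, mug, or the blue and red packers. I never tried blue or red, so both lie where they started. The robot ended clear of everything.
- **What went wrong on the way:**
  - The first grasp closed over the top of the green packer, pressing on it with about 18 N, and I had to redo it lower.
  - One push stalled because the tool had tilted. I corrected the tilt by dragging the fingertips lightly on the worktop.

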